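# Gauge a salvaged shaft stub on the bench caliper

## Task

Sorting the garage's salvage, we need the thickness of the turned steel shaft stub: pick it out from the brass and wooden pieces and set it down upright on the caliper's board, thick end down as it stands now, between the two open jaws. Then slide the moving jaw shut by its red thumb rest until both jaws press lightly on the shaft, without forcing it, and let go, leaving the jaws closed on the upright shaft.

Things in the scene. Friction and masses are not known exactly. Their poses are not given: they have to be found in the camera images.
- shaft: Turned steel shaft stub, bright grey, loose, upright, 0.3 to 0.55 kg: lower part 36 mm diameter and 40 mm high, then a journal 24 mm diameter up to the top at 76 mm; grip it by the journal. Origin: centre of underside, z up. It stands on the work surface; a brass bush and a brown wooden foot of like size, not wanted, stand nearby, 80 mm or more between axes; places swap.
- fixed_jaw: Fixed jaw, dark steel, of a caliper on a plywood board (top 12 mm above the table; place and yaw vary). Origin: middle of its 64 mm long flat face, at board-top level. z up; y normal to the face, the gap lies on the -y side; x along the face to the beam, whose side begins at x = 47 mm. Both jaws are bars 14 mm thick, 6 to 18 mm above the board; beam and carriage reach 20 mm above it.
- sliding_jaw: Sliding jaw, aluminium. Origin: middle of its 64 mm flat face, at board-top level; axes parallel to the fixed jaw's, +y towards the fixed jaw. Distance between the two origins = jaw opening: 90 to 125 mm at the start. It slides along y only, against 1 N of friction, and stays where left. It pushes the standing shaft along the board for about 2 to 5 N more.
- thumb_top (a point): Top centre of the red thumb rest that moves the sliding jaw: a block 14 mm thick (y, sliding direction), 28 mm wide (x), 40 mm tall, top 60 mm above the board. At rest 40 mm behind the sliding jaw's face (-y), 65 mm to its +x side. Sprung on the carriage along y: gives 1 mm per N, at most 12 mm, so 8 to 10 mm of push past contact presses enough; springs back when let go.
Things that resemble listed ones, but are neither listed nor needed, are in the scene too. What is meant by the shaft is not blue or purple, and is the smaller of those in its own colour.

How it is judged:
By the outcome, as a careful person would: the job done as asked, in the order asked, and still so for the second after the job is handed in, with the robot touching nothing.
It also fails if it takes over 51 s, if anything falls off the work surface, if the arm or the gripper's body presses on something with over 40 N, if the wrist force passes 120 N, or if a joint passes its speed limit or range.

## Robot

A 6-joint arm with a two-finger parallel gripper is mounted at the origin on the work surface. World frame = base frame: x ahead of the robot, y to its left, z up, the work surface at z = 0. Lengths are in m, angles in rad, forces in N, time in s.
With the tool pointing down it reaches from about 0.325 to 0.9 m from the base axis. Payload 6.1 kg.
Tool frame: the origin (TCP) lies on the centre line of the jaws, within the pads' length; the fingertips stand 11 mm ahead of it and the grasp point (between the pads) lies 8 mm behind it; z points along the fingers, y is the direction in which the jaws open and shut (so a half turn about z gives the same grasp; the last joint's range is limited). The gripper opens to 85 mm and grips with 20 to 120 N. Pads are 22 mm wide; open, the fingers measure 114 mm over their backs; the gripper's body (76 mm by 85 mm) begins 54 mm behind the grasp point. The pads swing forward as they close: fully open they stand 13 mm farther back than shut.
Start: joints at [1.108, 0.22, 1.526, -0, 1.395, -0.126], TCP at [0.207, 0.59, 0.242] pointing down, gripper open.
Joint ranges: [-2.98, 2.98], [-0.91, 2.08], [0.09, 2.57], [-1.24, 4.39], [0.2, 2.65], [-2.68, 2.68]. Speed limits (rad/s): [2.57, 2.57, 3.01, 3.14, 3.14, 3.14].

## Interface

Orientations are given as a unit quaternion [w, x, y, z].
In Python, from cell import observe, read_camera, camera_model, sign_off, look_for gives the robot as it stands. The module is installed in compiled form; this text tells all that it offers.
- The arm moves only by the shell command python3 -m pendant 'ROWS' [FORCE]. ROWS is JSON, a list of rows, each an object with "linear": the shift along the tool's x, y, z in cm, a list of three; "roll": the turn about the tool's z in degrees; "gripper": the closure, from -1 (fully open) to 1 (shut). A call has 1 to 20 rows; each row is the pose to reach, as a shift and turn from the pose commanded when the call began, along the tool's axes at that moment; what a row does not reach only later rows make up. A row lasts 1/10 s, in which the tool goes at most 50 mm and 8.59 degrees, less where a joint would pass 70% of its speed; a pose out of reach is approached as far as the arm can. A call with a gripper value outside its range is refused whole. The fingers move at their own pace and stop on an object; FORCE is the grip in N (left out, the last holds). Time passes only in rows, so rows that repeat a pose let the fingers close. It gives the time, the measured TCP pose, the force and the opening at its end, in the units of the state.
- observe(): the state, without advancing time (a new reading comes with each control period).
- read_camera(name): name is "scene" or "top" or "wrist"; returns (picture, depth): 400x640x3 uint8, red, green, blue; 400x640 float32, m along the optical axis (not along the pixel's ray), 0 where there is no reading.
- camera_model(name): a dict with "intrinsics" (3x3 intrinsics, pixels), "dist_coeffs" ([k1, k2, p1, p2, k3] as OpenCV has them; the pictures are not rectified), "T" (4x4, takes a point from camera to world coordinates); the wrist camera has in their place "hand_eye" (4x4, takes a point from camera to tool coordinates, whose origin is the TCP and whose axes are the flange's). Camera axes: x right, y up, looking along -z (the intrinsics and any distortion apply to the point x, -y, -z); pixel columns grow to the right and rows downward; lengths in m; the calibration is good to about 2 mm. A picture is of the moment at which its call begins: read the wrist's pose just before it. camera_model takes no time and is no camera call.
- sign_off(): hands the job in, once; it reports no verdict.
Trained networks look in the newest picture that a camera, given by its name, has taken for a name from the list of things; names that differ only in an ending like _2 or _b are one class to them, and where a whole thing is asked for, a point or a joint stands for the part that bears it (a point fixed in the world has none). Each returns a list of dicts, best first, with "p" (0 to 1); they miss things now and then, are a little off and sometimes report something else, mostly with a low value. They report only what shows in the picture. A call takes as long as a camera call. They do not tell look-alikes from the thing itself.
- look_for(camera, thing): "xy" ([column, row] as shares, 0 to 1, of the picture: columns of its width, rows of its height, amid what is visible of it).
The state is a dict: "t": time; "joints": joint angles; "joint_vel": joint speeds; "effort": joint torques, N m; "tool_pos": TCP position; "tool_rot": TCP orientation; "wrist_force": force on the tool from outside, world axes, zero at the start; "moment": the same for the moment, N m; "gripper_width": finger opening in m.
Only numpy, scipy, OpenCV 4.12 (cv2) and the standard library are available. Lean on these libraries where they do the work, as an engineer would, in place of code of your own. Each camera call takes 0.05 s, during which the arm holds its last target.

## Working session

There is one attempt and no reset: what is moved stays moved. The work goes in short steps, Python scripts to look and compute and a shell command to move; the robot and the scene stay as the last step left them, time stands still between calls to the robot, and variables do not carry over. Pictures are saved under pics/ and viewed, and the job is handed in when it is done.

```bash
mkdir -p pics && cat > h.py <<'E'
import numpy as np, cv2, json
from cell import observe, read_camera, camera_model, sign_off, look_for
from scipy.spatial.transform import Rotation as R
def save(n,im):
    cv2.imwrite('pics/'+n+'.png', cv2.cvtColor(im,cv2.COLOR_RGB2BGR))
def toolT(s):
    q=s['tool_rot']; T=np.eye(4); T[:3,:3]=R.from_quat([q[1],q[2],q[3],q[0]]).as_matrix(); T[:3,3]=s['tool_pos']; return T
def camT(name,s=None):
    m=camera_model(name)
    if name=='wrist': return toolT(s)@np.array(m['hand_eye'])
    return np.array(m['T'])
def rays(name,uv,T):
    m=camera_model(name); K=np.array(m['intrinsics']); d=np.array(m['dist_coeffs'])
    p=cv2.undistortPoints(np.array(uv,float).reshape(-1,1,2),K,d).reshape(-1,2)
    D=np.c_[p[:,0],-p[:,1],-np.ones(len(p))]
    return T[:3,3], D@T[:3,:3].T
def at_z(name,uv,T,z):
    o,d=rays(name,uv,T); return o+d*((z-o[2])/d[:,2])[:,None]
def at_depth(name,uv,T,dep):
    o,d=rays(name,uv,T); return o+d*np.array(dep)[:,None]
def proj(name,P,T):
    m=camera_model(name); K=np.array(m['intrinsics']); d=np.array(m['dist_coeffs'])
    q=(np.asarray(P,float).reshape(-1,3)-T[:3,3])@T[:3,:3]
    q=q*[1,-1,-1]
    return cv2.projectPoints(q,np.zeros(3),np.zeros(3),K,d)[0].reshape(-1,2)
E
python3 - <<'E'
from h import *
s=observe(); print(s)
for c in ['scene','top','wrist']:
    s=observe(); im,d=read_camera(c); save(c+'0',im); np.save(c+'0.npy',d); np.save(c+'0im.npy',im)
    m=camera_model(c); print(c,np.round(np.array(m['intrinsics']),1).tolist(),m['dist_coeffs'],np.round(camT(c,s),3).tolist())
    for t in ['shaft','fixed_jaw','sliding_jaw','thumb_top']:
        print(t,[(np.round(np.array(r['xy'])*[640,400],1).tolist(),round(r['p'],2)) for r in look_for(c,t)])
E
```

```text
{'t': 0.0, 'joints': array([ 1.10790139e+00,  2.21242447e-01,  1.52759782e+00, -7.17732534e-06,
        1.39468193e+00, -1.26093077e-01]), 'joint_vel': array([-5.24632063e-05, -7.98776422e-04, -2.73522116e-04,  7.47220143e-04,
       -7.10671896e-04, -3.83699763e-05]), 'effort': array([-1.65757715e-04, -4.96904790e+01, -3.89401460e+01, -3.54127326e-05,
        1.09249132e-02, -1.27465253e-05]), 'tool_pos': array([0.20628787, 0.5893681 , 0.24119614]), 'tool_rot': array([-2.76649207e-04,  1.67605413e-01,  9.85853688e-01, -9.24260176e-04]), 'wrist_force': array([ 0.95651804,  1.05519642, -0.4578943 ]), 'moment': array([-0.00876385, -0.02151709, -0.01173584]), 'gripper_width': 0.08549874785895294}
scene [[462.2, 0.0, 315.3], [0.0, 462.2, 194.2], [0.0, 0.0, 1.0]] [-0.07382659  0.          0.          0.          0.        ] [[0.305, -0.744, 0.595, 1.204], [0.952, 0.226, -0.205, -0.307], [0.018, 0.629, 0.777, 0.914], [0.0, 0.0, 0.0, 1.0]]
shaft [([206.7, 198.9], 0.89), ([241.6, 186.8], 0.74), ([269.1, 194.2], 0.69), ([210.6, 172.5], 0.55)]
fixed_jaw [([436.9, 188.6], 0.87)]
sliding_jaw [([402.3, 208.2], 0.57)]
thumb_top []
top [[416.5, 0.0, 319.6], [0.0, 416.5, 205.0], [0.0, 0.0, 1.0]] [0.03730812 0.         0.         0.         0.        ] [[-0.026, 0.986, -0.164, 0.386], [-0.999, -0.022, 0.028, -0.076], [0.024, 0.165, 0.986, 0.902], [0.0, 0.0, 0.0, 1.0]]
shaft [([424.6, 260.4], 0.91), ([361.9, 215.8], 0.89), ([429.4, 228.2], 0.66), ([390.1, 241.1], 0.61)]
fixed_jaw [([164.4, 180.1], 0.89)]
sliding_jaw [([215.5, 160.3], 0.91)]
thumb_top [([224.3, 149.3], 0.43)]
wrist [[294.8, 0.0, 324.9], [0.0, 294.8, 202.2], [0.0, 0.0, 1.0]] [-0.02344039  0.          0.          0.          0.        ] [[0.331, -0.905, -0.266, 0.14], [0.944, 0.317, 0.094, 0.613], [-0.001, -0.282, 0.959, 0.373], [0.0, 0.0, 0.0, 1.0]]
shaft []
fixed_jaw []
sliding_jaw []
thumb_top []
```

View pics/scene0.png

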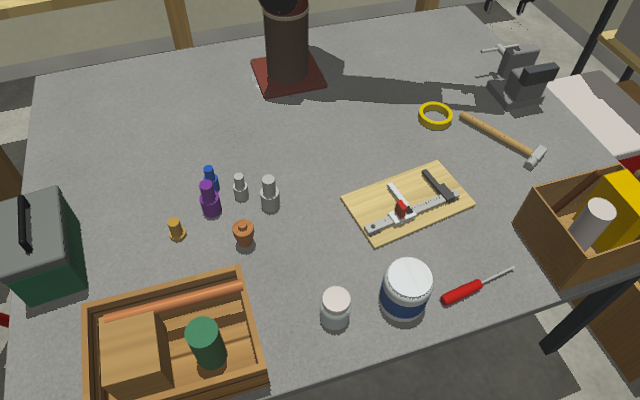

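View pics/top0.png

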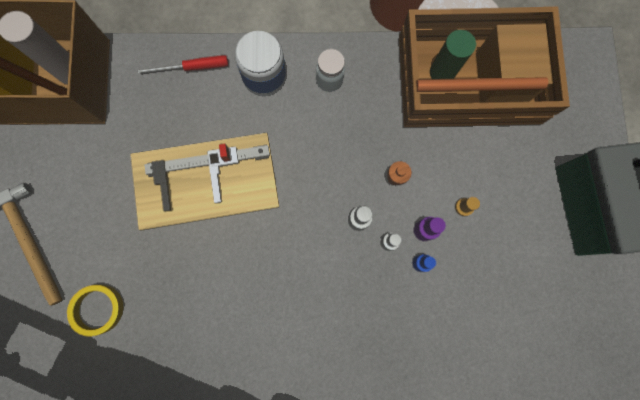

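```bash
python3 - <<'E'
from h import *
im=np.load('scene0im.npy'); a=cv2.resize(im[150:230,180:290],None,fx=5,fy=5,interpolation=cv2.INTER_CUBIC)
save('c1',a)
im=np.load('top0im.npy'); a=cv2.resize(im[190:280,340:460],None,fx=6,fy=6,interpolation=cv2.INTER_CUBIC)
save('c2',a)
a=cv2.resize(im[100:230,110:270],None,fx=4.5,fy=4.5,interpolation=cv2.INTER_CUBIC)
save('c3',a)
E
```

```text
(no output)
```

View pics/c1.png

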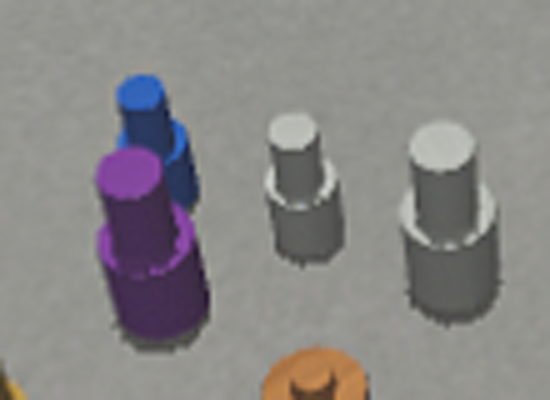

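View pics/c2.png

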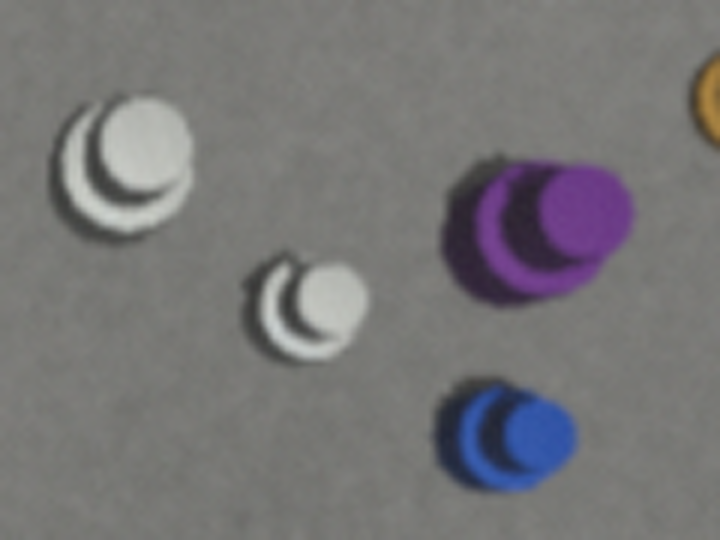

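View pics/c3.png

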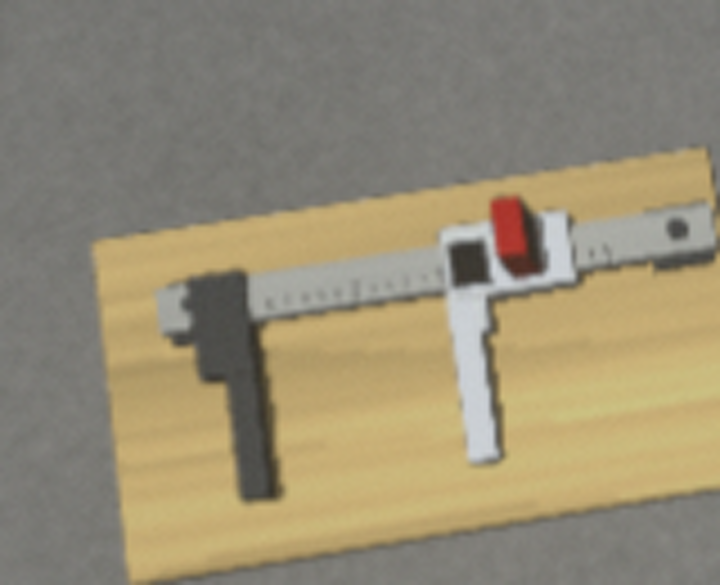

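Candidates: the shaft could be the small grey piece (top ≈395,240; scene ≈239,176), the large grey one (top ≈364,214), the blue one (425,262) or the purple one (430,228). Blue and purple are excluded, and of the two greys the small one is meant. I'll check its size next. The caliper's fixed dark jaw is at top ≈(165,185), the sliding jaw at ≈(216,180), and the red rest at ≈(225,150).

```bash
python3 - <<'E'
from h import *
def cloud(c):
    im=np.load(c+'0im.npy'); d=np.load(c+'0.npy'); T=camT(c)
    v,u=np.mgrid[0:400,0:640]
    o,D=rays(c,np.c_[u.ravel(),v.ravel()],T)
    return im,(o+D*d.reshape(-1,1)).reshape(400,640,3),d
from scipy.optimize import least_squares
def circ(xy):
    f=lambda p: np.hypot(xy[:,0]-p[0],xy[:,1]-p[1])-p[2]
    return least_squares(f,[*xy.mean(0),.015]).x
res={}
for c,boxes in {'top':{'small':(375,225,410,255),'big':(342,200,378,235)},'scene':{'small':(228,168,254,206),'big':(256,170,284,218)}}.items():
    im,P,d=cloud(c)
    for n,(a,b,e,f) in boxes.items():
        q=P[b:f,a:e].reshape(-1,3)
        z=q[:,2]; print(c,n,'table z',np.round(np.percentile(z,[5,30,50]),4),'max',np.round(np.percentile(z,[95,99]),4))
        zt=np.percentile(z,98); t=q[(abs(z-zt)<.006)]
        hull=cv2.convexHull(t[:,:2].astype(np.float32)).reshape(-1,2)
        (cx,cy),r=cv2.minEnclosingCircle(t[:,:2].astype(np.float32))
        print('   top n',len(t),'mean',np.round(t.mean(0),4),'encl',round(cx,4),round(cy,4),round(r,4))
        # ext of the lower ring
        l=q[(z>.02)&(z<zt-.01)]; (cx,cy),r=cv2.minEnclosingCircle(l[:,:2].astype(np.float32)); print('   lower encl',round(cx,4),round(cy,4),round(r,4))
im,P,d=cloud('top')
for nm,uv in {'board':(190,205),'board2':(150,215),'fixed':(166,195),'slid':(216,190),'beam':(195,163),'thumb':(223,148),'tab':(300,250)}.items(): print(nm,np.round(P[uv[1],uv[0]],4))
im,P,d=cloud('scene')
for nm,uv in {'board':(400,195),'thumb':(401,205),'tab':(300,250),'fixed':(437,185)}.items(): print(nm,np.round(P[uv[1],uv[0]],4))
# two-view top centre of the small
oa,da=rays('top',[[395.5,239.7]],camT('top')); ob,db=rays('scene',[[238.6,176.4]],camT('scene'))
da,db=da[0],db[0]; s=np.linalg.lstsq(np.c_[da,-db],ob-oa,rcond=None)[0]
print('tri',oa+da*s[0],ob+db*s[1])
E
```

```text
top small table z [-0.0024 -0.0003  0.0009] max [0.0766 0.0785]
   top n 113 mean [ 0.4499 -0.2468  0.0762] encl 0.4504 -0.2465 0.012
   lower encl 0.4498 -0.2472 0.0179
top big table z [-0.0021 -0.0001  0.0014] max [0.0997 0.1019]
   top n 190 mean [ 0.4995 -0.1841  0.0988] encl 0.4997 -0.1845 0.0153
   lower encl 0.4991 -0.1842 0.0233
scene small table z [-0.0041 -0.0017 -0.0003] max [0.0735 0.0764]
   top n 68 mean [ 0.455  -0.2464  0.0742] encl 0.4549 -0.2463 0.0125
   lower encl 0.4538 -0.2456 0.0192
scene big table z [-0.0038 -0.0014  0.0005] max [0.0968 0.0986]
   top n 119 mean [ 0.5047 -0.1836  0.0969] encl 0.5039 -0.1836 0.016
   lower encl 0.5042 -0.1836 0.0243
board [0.5399 0.1762 0.0133]
board2 [0.5202 0.2591 0.0136]
fixed [0.5596 0.222  0.0292]
slid [0.5677 0.1176 0.0314]
beam [0.6284 0.1637 0.0278]
thumb [0.6461 0.095  0.0745]
tab [ 4.386e-01 -5.680e-02  3.000e-04]
board [0.5903 0.126  0.0297]
thumb [0.6468 0.0958 0.0708]
tab [ 0.6506 -0.1502 -0.0027]
fixed [0.5881 0.2299 0.03  ]
tri [ 0.45027082 -0.24956626  0.07169793] [ 0.45151996 -0.24526959  0.0708974 ]
```

The small grey piece measures Ø24/36 mm and about 76 mm high, so it is the shaft; the big one is Ø31/47 and 99 mm high. Next I'll look over the caliper with the wrist camera on the way.

```bash
python3 -m pendant '[{"linear":[-42,-32,0],"roll":0,"gripper":-1},{"linear":[-42,-32,0],"roll":0,"gripper":-1},{"linear":[-42,-32,0],"roll":0,"gripper":-1},{"linear":[-42,-32,0],"roll":0,"gripper":-1},{"linear":[-42,-32,0],"roll":0,"gripper":-1},{"linear":[-42,-32,0],"roll":0,"gripper":-1},{"linear":[-42,-32,0],"roll":0,"gripper":-1},{"linear":[-42,-32,0],"roll":0,"gripper":-1},{"linear":[-42,-32,0],"roll":0,"gripper":-1},{"linear":[-42,-32,0],"roll":0,"gripper":-1},{"linear":[-42,-32,0],"roll":0,"gripper":-1},{"linear":[-42,-32,0],"roll":0,"gripper":-1},{"linear":[-42,-32,0],"roll":0,"gripper":-1},{"linear":[-42,-32,0],"roll":0,"gripper":-1}]' 60
cat > snap.py <<'E'
import sys,pickle
from h import *
n=sys.argv[1]
s=observe(); im,d=read_camera('wrist'); save(n,im)
pickle.dump((s,im,d),open(n+'.pkl','wb'))
print(s['t'],s['tool_pos'],s['wrist_force'],s['gripper_width'])
for t in sys.argv[2:]:
    print(t,[(np.round(np.array(r['xy'])*[640,400],1).tolist(),round(r['p'],2)) for r in look_for('wrist',t)])
E
python3 snap.py w1 shaft fixed_jaw sliding_jaw thumb_top
```

```text
t: 2.15
tool_pos: [0.4967, 0.1499, 0.2423]
tool_rot: [-0.0, 0.167, 0.986, 0.0]
wrist_force: [-0.5, 0.1, -0.5]
gripper_width: 0.0853
2.15 [0.49668855 0.14986173 0.24226795] [-0.51349234  0.14820968 -0.48494534] 0.0852808203252123
shaft [([75.4, 271.5], 0.91), ([12.3, 276.6], 0.85), ([28.1, 241.4], 0.57)]
fixed_jaw [([413.7, 225.9], 0.73)]
sliding_jaw []
thumb_top [([323.6, 305.0], 0.64)]
```

View pics/w1.png

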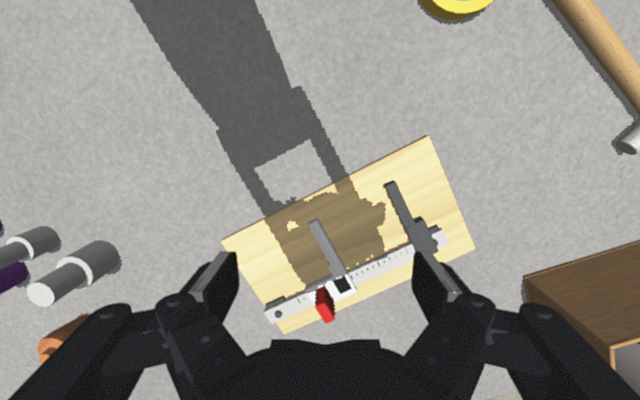

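The caliper is in view: the fixed jaw runs (391,185)→(425,240), the sliding jaw (313,222)→(343,280), and the red rest is at (325,304).

```bash
python3 - <<'E'
from h import *
import pickle
s,im,d=pickle.load(open('w1.pkl','rb'))
save('w1c',cv2.resize(im[170:330,250:460],None,fx=3.8,fy=3.75,interpolation=cv2.INTER_CUBIC))
E
```

```text
(no output)
```

View pics/w1c.png

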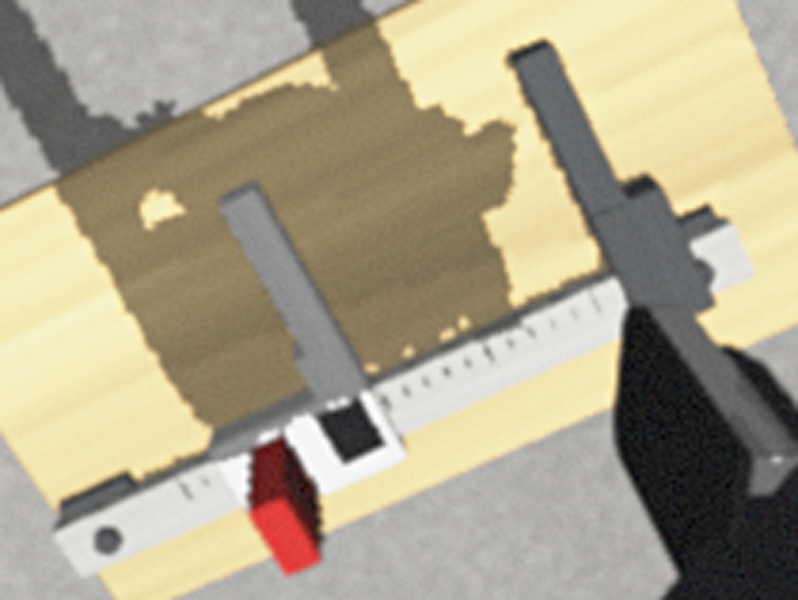

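```bash
cat > cal.py <<'E'
from h import *
import pickle
s,im,d=pickle.load(open('w1.pkl','rb')); T=camT('wrist',s)
f=lambda L,z:at_z('wrist',np.array(L)/[3.8,3.75]+[250,170],T,z)
fx=f([(517,66),(598,212)],.030); sl=f([(258,194),(365,378)],.030)
print('fixed',fx[:,:2],'slid',sl[:,:2])
for L in(fx,sl): v=L[1]-L[0]; print('len',np.linalg.norm(v),'ang',np.degrees(np.arctan2(v[1],v[0])))
be=f([(385,388),(615,275)],.032); v=be[1]-be[0]; print('beam dir',np.degrees(np.arctan2(v[1],v[0])),be[:,:2])
th=f([(252,516),(300,500),(318,555),(292,573)],.072); print('thumb',th.mean(0),th[:,:2])
# top camera
T2=camT('top'); g=lambda L,z:at_z('top',np.array(L)/4.5+[110,100],T2,z)
fx2=g([(250,330),(279,495)],.030); sl2=g([(450,300),(470,460)],.030)
print('T fixed',fx2[:,:2],'slid',sl2[:,:2])
for L in(fx2,sl2): v=L[0]-L[1]; print('len',np.linalg.norm(v),'ang',np.degrees(np.arctan2(v[1],v[0])))
b2=g([(245,325),(440,285)],.032); v=b2[0]-b2[1]; print('T beam',np.degrees(np.arctan2(v[1],v[0])))
print('T thumb',g([(492,200),(520,197),(530,240),(505,240)],.072).mean(0))
# depth cloud of wrist
v,u=np.mgrid[0:400,0:640]; o,D=rays('wrist',np.c_[u.ravel(),v.ravel()],T); P=(o+D*d.reshape(-1,1)).reshape(400,640,3)
hsv=cv2.cvtColor(im,cv2.COLOR_RGB2HSV); m=(hsv[...,1]>180)&((hsv[...,0]<8)|(hsv[...,0]>172)); m[:,:290]=0;m[:,360:]=0
q=P[m]; t=q[q[:,2]>np.percentile(q[:,2],97)-.008]; print('thumb depth',t.mean(0),len(t))
for p in [(398,200),(322,235),(360,190),(300,225),(330,262)]: print(p,P[p[1],p[0]])
E
python3 cal.py
```

```text
fixed [[0.53195827 0.21426863]
 [0.58862159 0.22566846]] slid [[0.54586567 0.12281401]
 [0.62193587 0.13452671]]
len 0.057798689782606716 ang 11.37522718076297
len 0.07696663114451074 ang 8.75321653319203
beam dir 100.1946065540987 [[0.62677037 0.1399926 ]
 [0.61149431 0.22493929]]
thumb [0.64467554 0.09941019 0.072     ] [[0.63350662 0.09049162]
 [0.63286794 0.10663516]
 [0.65426058 0.10528849]
 [0.65806703 0.09522549]]
T fixed [[0.60624788 0.22415779]
 [0.5271858  0.20831674]] slid [[0.61916268 0.131302  ]
 [0.54179327 0.12080971]]
len 0.080633441712946 ang 11.329883695003897
len 0.07807761628363077 ang 7.722929060719597
T beam 101.18208889734328
T thumb [0.64531376 0.094046   0.072     ]
thumb depth [0.64130503 0.09817024 0.07178048] 203
(398, 200) [0.55160479 0.22370824 0.02993177]
(322, 235) [0.56447544 0.12161051 0.02929093]
(360, 190) [0.52977332 0.18460345 0.01085564]
(300, 225) [0.54882896 0.0964124  0.01102441]
(330, 262) [0.60345853 0.11880265 0.02908427]
```

```bash
python3 -m pendant '[{"linear":[-8.8,-38.9,5],"roll":80.7,"gripper":-0.3},{"linear":[-8.8,-38.9,5],"roll":80.7,"gripper":-0.3},{"linear":[-8.8,-38.9,5],"roll":80.7,"gripper":-0.3},{"linear":[-8.8,-38.9,5],"roll":80.7,"gripper":-0.3},{"linear":[-8.8,-38.9,5],"roll":80.7,"gripper":-0.3},{"linear":[-8.8,-38.9,5],"roll":80.7,"gripper":-0.3},{"linear":[-8.8,-38.9,5],"roll":80.7,"gripper":-0.3},{"linear":[-8.8,-38.9,5],"roll":80.7,"gripper":-0.3},{"linear":[-8.8,-38.9,5],"roll":80.7,"gripper":-0.3},{"linear":[-8.8,-38.9,5],"roll":80.7,"gripper":-0.3},{"linear":[-8.8,-38.9,5],"roll":80.7,"gripper":-0.3},{"linear":[-8.8,-38.9,5],"roll":80.7,"gripper":-0.3},{"linear":[-8.8,-38.9,5],"roll":80.7,"gripper":-0.3},{"linear":[-8.8,-38.9,5],"roll":80.7,"gripper":-0.3}]' 60
python3 snap.py w2 shaft
```

```text
t: 3.8
tool_pos: [0.4519, -0.2467, 0.1924]
tool_rot: [0.0, 0.765, 0.644, 0.0]
wrist_force: [-0.0, 0.1, -0.2]
gripper_width: 0.0552
3.8 [ 0.45193128 -0.24669501  0.19244833] [-0.03055059  0.0895967  -0.16543101] 0.05521276516982569
shaft [([324.4, 189.4], 0.95), ([360.3, 261.1], 0.68), ([289.9, 255.8], 0.59), ([366.6, 118.2], 0.57)]
```

View pics/w2.png

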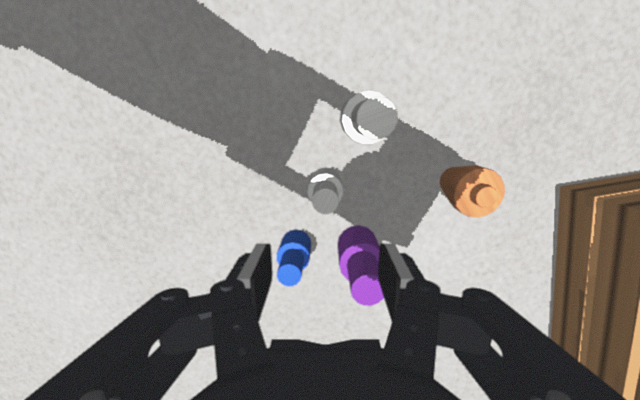

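The small grey shaft's top shows at (325,195), with the big grey piece at (370,117), blue at (290,260) and purple at (362,265).

```bash
python3 - <<'E'
from h import *
import pickle
s,im,d=pickle.load(open('w2.pkl','rb')); T=camT('wrist',s)
print(T)
v,u=np.mgrid[0:400,0:640]; o,D=rays('wrist',np.c_[u.ravel(),v.ravel()],T); P=(o+D*d.reshape(-1,1)).reshape(400,640,3)
for n,(a,b,e,f) in {'small':(300,165,350,218),'big':(335,85,405,150),'blue':(270,225,315,290),'purple':(333,225,382,308)}.items():
    q=P[b:f,a:e].reshape(-1,3); z=q[:,2]; zt=np.percentile(z,96); t=q[abs(z-zt)<.006]
    (cx,cy),r=cv2.minEnclosingCircle(t[:,:2].astype(np.float32)); print(n,zt,t.mean(0),cx,cy,r)
print('proj shaft top',proj('wrist',[[.4515,-.2465,.076],[.4515,-.2465,0],s['tool_pos']],T))
print(at_z('wrist',[[325,195]],T,.076))
save('w2c',cv2.resize(im[160:225,290:360],None,fx=8,fy=8,interpolation=cv2.INTER_CUBIC))
E
```

```text
[[ 0.98499854  0.16591722  0.04742729  0.46498507]
 [-0.17255718  0.94484678  0.2783677  -0.17689514]
 [ 0.00137447 -0.2823757   0.95930291  0.32269982]
 [ 0.          0.          0.          1.        ]]
small 0.07532648581721196 [ 0.45266544 -0.24732695  0.07457383] 0.45275938510894775 -0.2483113408088684 0.012212306261062622
big 0.09833411782358155 [ 0.502176   -0.18490653  0.09742554] 0.5024415850639343 -0.1851751059293747 0.015670686960220337
blue 0.07581338357655103 [ 0.40643108 -0.31297585  0.07457804] 0.40612855553627014 -0.3140607476234436 0.012256765738129616
purple 0.1849972246765864 [ 0.4800547  -0.25191188  0.18795836] 0.48009079694747925 -0.25249552726745605 0.011010582558810711
proj shaft top [[323.03848136 200.3324633 ]
 [323.35452631 181.56097124]
 [322.87311414 265.87601995]]
[[ 0.45401085 -0.24206204  0.076     ]]
```

View pics/w2c.png

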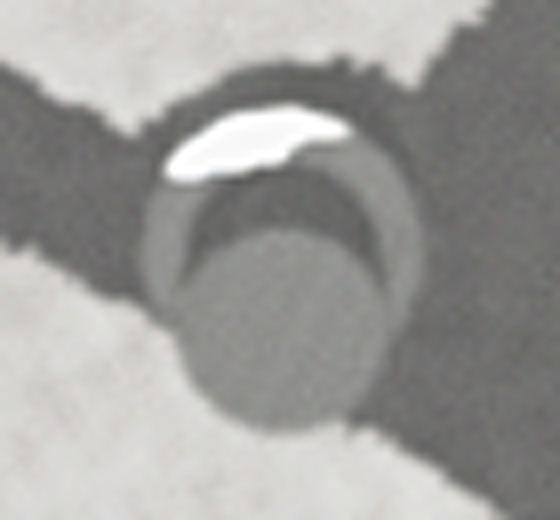

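```bash
python3 -m pendant '[{"linear":[0,0.1,4],"roll":0,"gripper":-0.3},{"linear":[0,0.1,8],"roll":0,"gripper":-0.3},{"linear":[0,0.1,11],"roll":0,"gripper":-0.3},{"linear":[0,0.1,13],"roll":0,"gripper":-0.3},{"linear":[0,0.1,13.6],"roll":0,"gripper":-0.3},{"linear":[0,0.1,13.6],"roll":0,"gripper":-0.3},{"linear":[0,0.1,13.6],"roll":0,"gripper":-0.3}]' 60
python3 snap.py w3
python3 - <<'E'
from h import *
im,_=read_camera('scene'); save('s3',cv2.resize(im[120:240,160:320],None,fx=5,fy=5,interpolation=cv2.INTER_CUBIC))
E
```

```text
t: 4.6
tool_pos: [0.4536, -0.2479, 0.0576]
tool_rot: [0.001, 0.766, 0.643, 0.0]
wrist_force: [0.4, 0.3, 0.4]
gripper_width: 0.0553
4.6 [ 0.45357053 -0.247923    0.05759159] [0.41232036 0.34240826 0.43657035] 0.05526312341734972
```

View pics/w3.png

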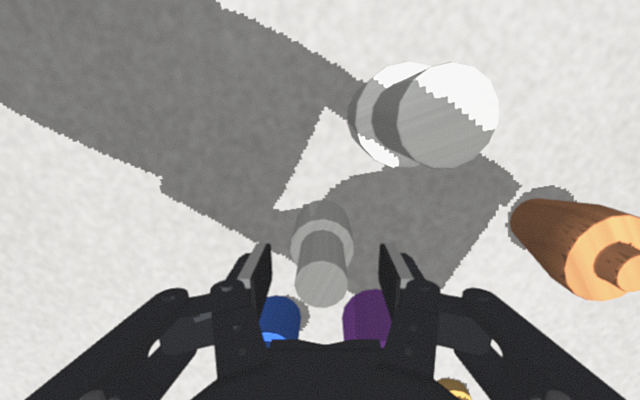

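View pics/s3.png

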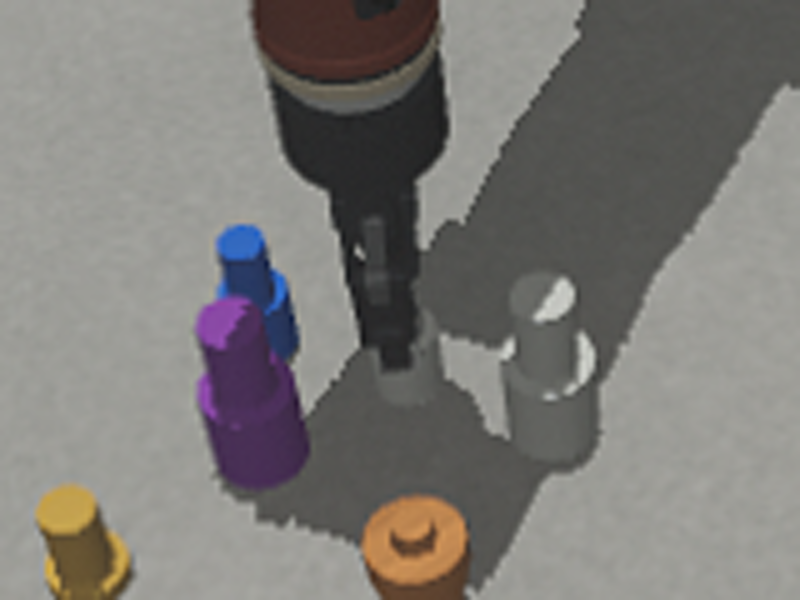

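The journal (top ≈(321,285)) is centred between the fingers and the neighbours are clear, so I'll close and lift.

```bash
python3 -m pendant '[{"linear":[0,0,0],"roll":0,"gripper":1},{"linear":[0,0,0],"roll":0,"gripper":1},{"linear":[0,0,0],"roll":0,"gripper":1},{"linear":[0,0,0],"roll":0,"gripper":1},{"linear":[0,0,0],"roll":0,"gripper":1},{"linear":[0,0,0],"roll":0,"gripper":1},{"linear":[0,0,0],"roll":0,"gripper":1},{"linear":[0,0,0],"roll":0,"gripper":1}]' 60
```

```text
t: 5.5
tool_pos: [0.453, -0.2477, 0.0571]
tool_rot: [0.0, 0.766, 0.643, 0.0]
wrist_force: [-2.3, 0.5, 5.6]
gripper_width: 0.0218
```

```bash
python3 -m pendant '[{"linear":[0,0,-1],"roll":0,"gripper":1},{"linear":[0,0,-3],"roll":0,"gripper":1},{"linear":[0,0,-7],"roll":0,"gripper":1},{"linear":[0,0,-11],"roll":0,"gripper":1},{"linear":[0,0,-14],"roll":0,"gripper":1},{"linear":[0,0,-14],"roll":0,"gripper":1},{"linear":[0,0,-14],"roll":0,"gripper":1},{"linear":[0,0,-14],"roll":0,"gripper":1}]' 60
python3 snap.py w4
```

```text
t: 6.3
tool_pos: [0.4514, -0.2463, 0.1939]
tool_rot: [-0.002, 0.766, 0.643, -0.0]
wrist_force: [-1.0, 0.6, -3.6]
gripper_width: 0.0218
6.3 [ 0.45140147 -0.24633777  0.19388443] [-0.98751044  0.56885488 -3.56963383] 0.02183738698571193
```

View pics/w4.png

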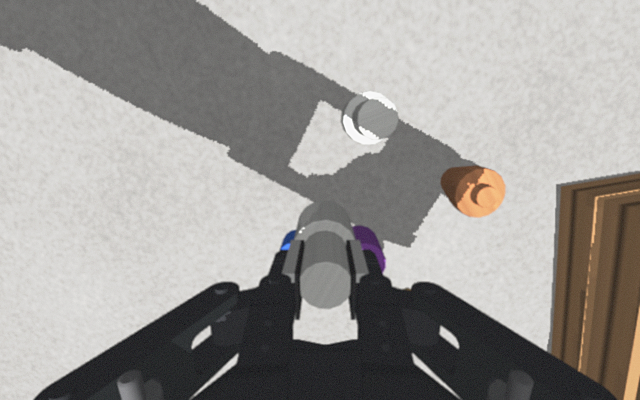

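The shaft is held (≈3.6 N, about 0.37 kg). Carrying it over the caliper.

```bash
python3 -m pendant '[{"linear":[3,0.2,0],"roll":-2,"gripper":1},{"linear":[7,0.6,0],"roll":-4,"gripper":1},{"linear":[11,0.9,0],"roll":-6,"gripper":1},{"linear":[15,1.2,0],"roll":-8,"gripper":1},{"linear":[19,1.6,0],"roll":-10,"gripper":1},{"linear":[23,1.9,0],"roll":-12,"gripper":1},{"linear":[27,2.2,0],"roll":-14,"gripper":1},{"linear":[31,2.6,0],"roll":-16,"gripper":1},{"linear":[35,2.9,0],"roll":-18,"gripper":1},{"linear":[39,3.2,0],"roll":-20,"gripper":1},{"linear":[42,3.5,0],"roll":-20,"gripper":1},{"linear":[44.4,3.7,0],"roll":-20,"gripper":1},{"linear":[45.4,3.75,0],"roll":-20,"gripper":1},{"linear":[45.4,3.75,0],"roll":-20,"gripper":1},{"linear":[45.4,3.75,0],"roll":-20,"gripper":1}]' 60
python3 snap.py w5 fixed_jaw sliding_jaw thumb_top
python3 - <<'E'
from h import *
im,d=read_camera('top'); np.save('top5.npy',im); save('t5',cv2.resize(im[100:230,110:270],None,fx=4.5,fy=4.5,interpolation=cv2.INTER_CUBIC))
E
```

```text
t: 7.85
tool_pos: [0.5677, 0.1924, 0.195]
tool_rot: [-0.001, 0.643, 0.766, -0.001]
wrist_force: [0.3, -0.6, -2.5]
gripper_width: 0.0221
7.85 [0.56772398 0.19239699 0.19503099] [ 0.32473903 -0.6184866  -2.4981195 ] 0.022107986337828428
fixed_jaw [([359.0, 152.5], 0.78)]
sliding_jaw [([386.6, 257.3], 0.57)]
thumb_top []
```

View pics/w5.png

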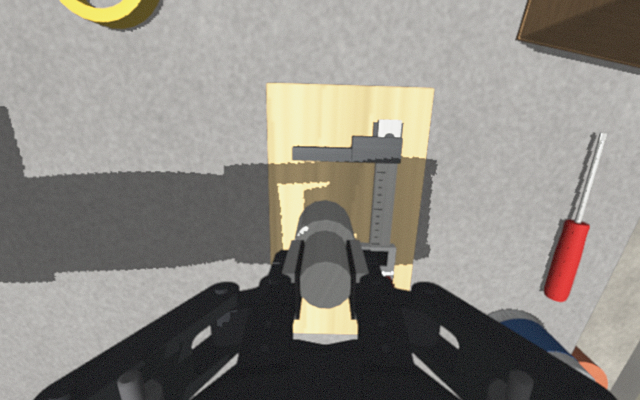

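View pics/t5.png

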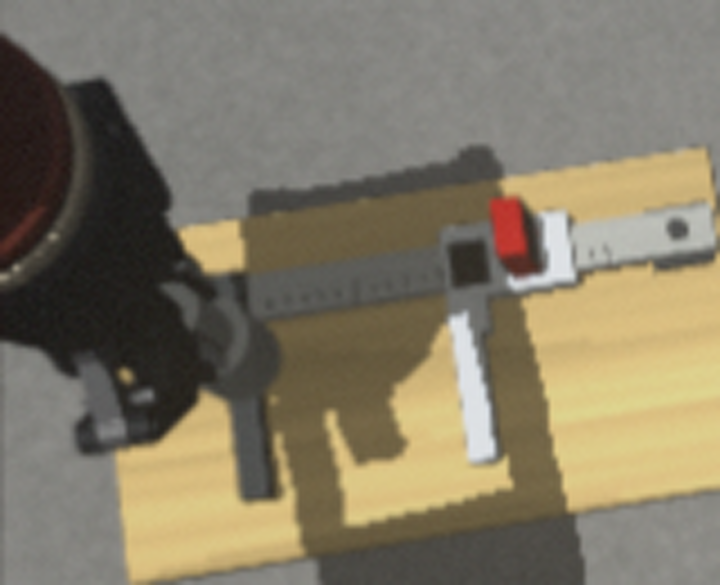

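```bash
python3 - <<'E'
from h import *
import pickle
s,im,d=pickle.load(open('w5.pkl','rb')); T=camT('wrist',s)
save('w5c',cv2.resize(im[110:310,270:440],None,fx=4,fy=3,interpolation=cv2.INTER_CUBIC))
a=at_z('wrist',[[293,160.5],[352,161]],T,.030); v=a[1]-a[0]; print('fixed top inner edge',a[:,:2],np.degrees(np.arctan2(v[1],v[0])))
b=at_z('wrist',[[374,165],[372,240]],T,.032); v=b[1]-b[0]; print('beam',b[:,:2],np.degrees(np.arctan2(-v[1],-v[0])))
print('shaft top',at_z('wrist',[[326,283]],T,.2139))
vv,u=np.mgrid[0:400,0:640]; o,D=rays('wrist',np.c_[u.ravel(),vv.ravel()],T); P=(o+D*d.reshape(-1,1)).reshape(400,640,3)
q=P[255:312,298:355].reshape(-1,3); t=q[(abs(q[:,2]-.2139)<.005)]; (cx,cy),r=cv2.minEnclosingCircle(t[:,:2].astype(np.float32)); print(len(t),t.mean(0),cx,cy,r)
print(P[153,325],P[153,300],P[270,325])
E
```

```text
fixed top inner edge [[0.53193254 0.21379569]
 [0.5903207  0.22354708]] 9.481438031364098
beam [[0.61257112 0.22370807]
 [0.62828708 0.14389873]] 101.14007802912964
shaft top [[0.56863426 0.19435088 0.2139    ]]
2295 [0.56836412 0.19353217 0.212714  ] 0.5693530440330505 0.19200366735458374 0.01639135181903839
[0.56228351 0.22656957 0.02881079] [0.53770058 0.22234405 0.02951134] [0.56726321 0.19966373 0.21249826]
```

View pics/w5c.png

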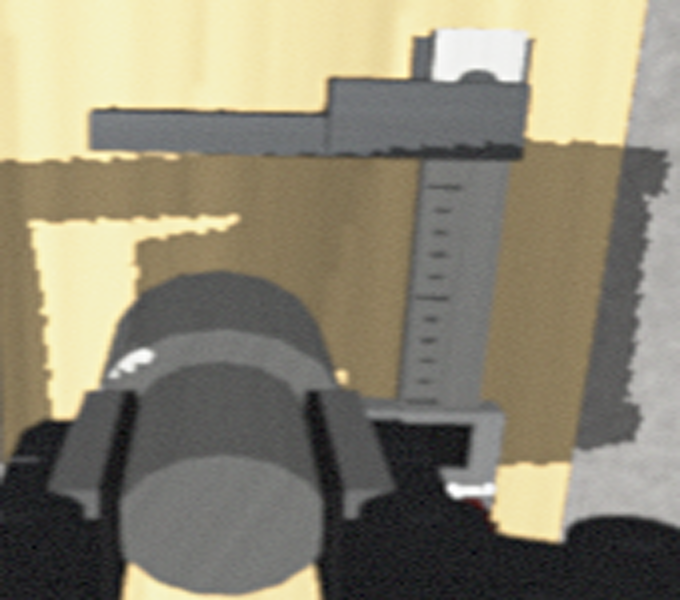

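```bash
python3 -m pendant '[{"linear":[0.3,0,3],"roll":0,"gripper":1},{"linear":[0.3,0,6],"roll":0,"gripper":1},{"linear":[0.3,0,9],"roll":0,"gripper":1},{"linear":[0.3,0,11],"roll":0,"gripper":1},{"linear":[0.3,0,12],"roll":0,"gripper":1},{"linear":[0.3,0,12.2],"roll":0,"gripper":1},{"linear":[0.3,0,12.2],"roll":0,"gripper":1},{"linear":[0.3,0,12.2],"roll":0,"gripper":1}]' 60
python3 snap.py w6
python3 - <<'E'
from h import *
im,d=read_camera('scene'); save('s6',cv2.resize(im[140:260,330:490],None,fx=5,fy=5,interpolation=cv2.INTER_CUBIC))
E
```

```text
t: 8.9
tool_pos: [0.5692, 0.1964, 0.076]
tool_rot: [0.001, 0.643, 0.766, 0.001]
wrist_force: [-0.1, 0.4, -2.2]
gripper_width: 0.0216
8.9 [0.56919861 0.19636072 0.07602973] [-0.1172488   0.44569869 -2.16574533] 0.02159582256943219
```

View pics/w6.png

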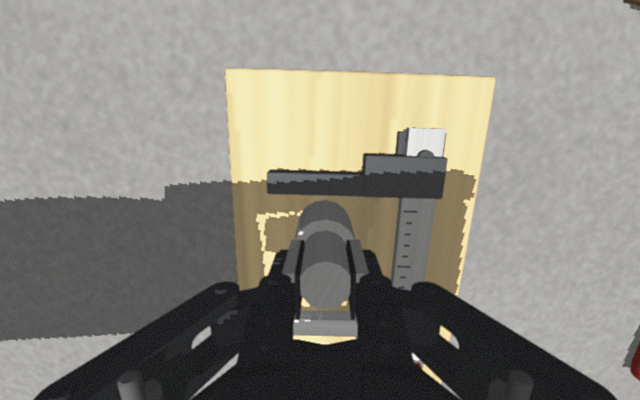

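View pics/s6.png

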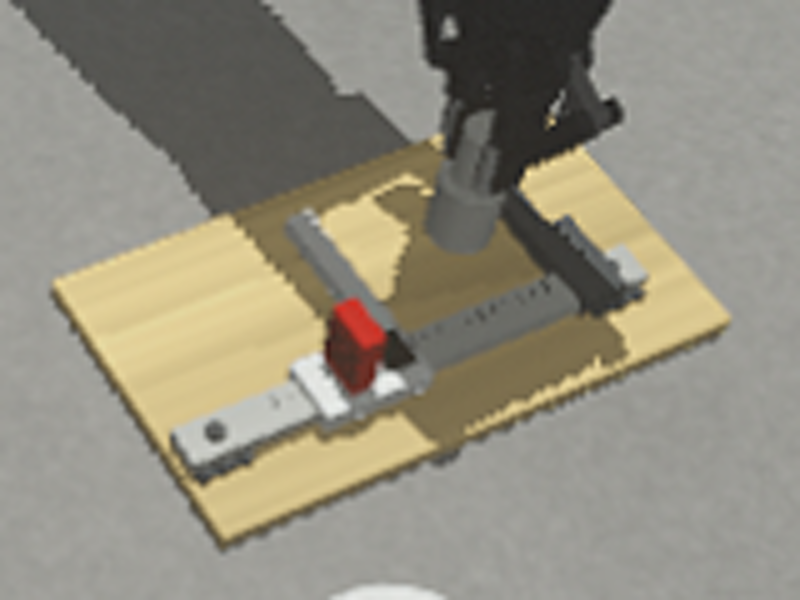

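The shaft hangs just above the board between the jaws, about 5–7 mm short of the fixed jaw. Lowering the rest in steps.

```bash
python3 -m pendant '[{"linear":[0,0,0.3],"roll":0,"gripper":1},{"linear":[0,0,0.5],"roll":0,"gripper":1},{"linear":[0,0,0.5],"roll":0,"gripper":1},{"linear":[0,0,0.5],"roll":0,"gripper":1}]'; python3 -m pendant '[{"linear":[0,0,0.1],"roll":0,"gripper":1},{"linear":[0,0,0.1],"roll":0,"gripper":1},{"linear":[0,0,0.1],"roll":0,"gripper":1}]'
```

```text
t: 9.4
tool_pos: [0.5679, 0.1962, 0.0693]
tool_rot: [-0.0, 0.643, 0.766, -0.0]
wrist_force: [-0.4, 0.1, -2.1]
gripper_width: 0.0217
t: 9.7
tool_pos: [0.568, 0.1963, 0.0692]
tool_rot: [0.0, 0.643, 0.766, 0.0]
wrist_force: [-3.1, -1.4, 5.2]
gripper_width: 0.0215
```

Contact is felt at TCP z 0.069, as expected. Releasing.

```bash
python3 -m pendant '[{"linear":[0,0,0],"roll":0,"gripper":0.2},{"linear":[0,0,0],"roll":0,"gripper":-0.1},{"linear":[0,0,0],"roll":0,"gripper":-0.3},{"linear":[0,0,0],"roll":0,"gripper":-0.3},{"linear":[0,0,0],"roll":0,"gripper":-0.3},{"linear":[0,0,-2],"roll":0,"gripper":-0.3},{"linear":[0,0,-5],"roll":0,"gripper":-0.3},{"linear":[0,0,-9],"roll":0,"gripper":-0.3},{"linear":[0,0,-11],"roll":0,"gripper":-0.3},{"linear":[0,0,-11],"roll":0,"gripper":-0.3},{"linear":[0,0,-11],"roll":0,"gripper":-0.3}]'
python3 snap.py w7 
python3 - <<'E'
from h import *
im,d=read_camera('scene'); save('s7',cv2.resize(im[140:260,330:490],None,fx=5,fy=5,interpolation=cv2.INTER_CUBIC))
E
```

```text
t: 10.8
tool_pos: [0.5679, 0.1962, 0.1781]
tool_rot: [0.0, 0.643, 0.766, 0.0]
wrist_force: [-0.1, 0.4, -0.3]
gripper_width: 0.0553
10.8 [0.56789599 0.19618553 0.17813543] [-0.05718802  0.43677566 -0.26170966] 0.05529527698473806
```

View pics/w7.png

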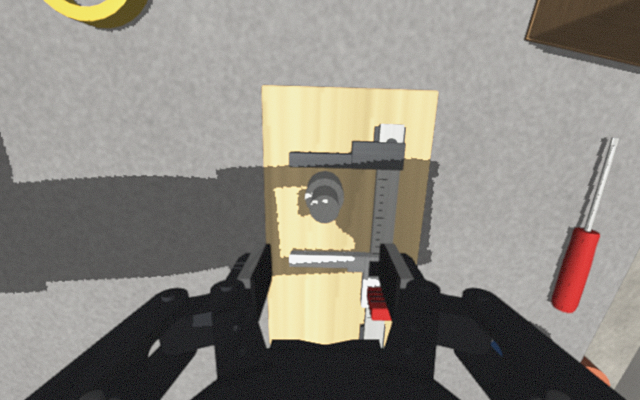

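View pics/s7.png

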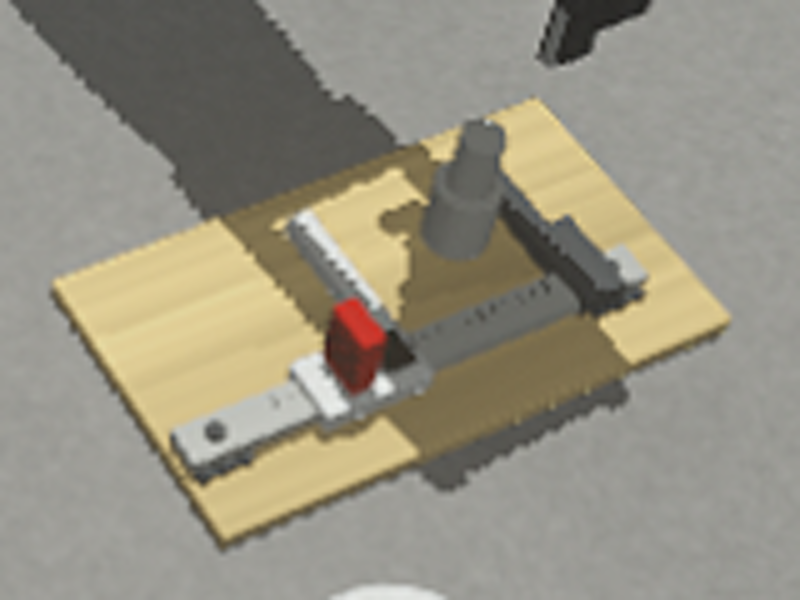

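The shaft stands upright in the gap (wrist ≈(325,205)), released. Now measuring the thumb rest and sliding jaw for the push.

```bash
python3 - <<'E'
from h import *
import pickle
s,im,d=pickle.load(open('w7.pkl','rb')); T=camT('wrist',s); TT=toolT(s)
save('w7c',cv2.resize(im[130:350,270:430],None,fx=4.5,fy=2.7,interpolation=cv2.INTER_CUBIC))
loc=lambda P:np.round((np.atleast_2d(P)-TT[:3,3])@TT[:3,:3]*1000,1)
vv,u=np.mgrid[0:400,0:640]; o,D=rays('wrist',np.c_[u.ravel(),vv.ravel()],T); P=(o+D*d.reshape(-1,1)).reshape(400,640,3)
hsv=cv2.cvtColor(im,cv2.COLOR_RGB2HSV); m=(hsv[...,1]>150)&((hsv[...,0]<8)|(hsv[...,0]>172)); m[:,:350]=0;m[:,400:]=0;m[:270]=0
q=P[m]; print('red',len(q),'z',np.percentile(q[:,2],[2,50,98])); t=q[abs(q[:,2]-.072)<.004]; l=loc(t); print('thumb top loc min/max',np.percentile(l,[2,50,98],axis=0))
# from the first wrist view and initial top, in this tool frame
print('thumb est',loc([[.6447,.0994,.072],[.6453,.094,.072],[.6496,.1003,.072]]))
# jaw top cloud
z=P[...,2]; L=((P-TT[:3,3])@TT[:3,:3])*1000
for c in (300,315,330):
    col=[(r,round(z[r,c]*1000,1),round(L[r,c,0],1)) for r in range(150,172,2)]; print('fix',c,col)
    col=[(r,round(z[r,c]*1000,1),round(L[r,c,0],1)) for r in range(246,276,2)]; print('sl',c,col)
print('shaft top',loc(at_z('wrist',[[324,207]],T,.088)))
E
```

```text
red 439 z [0.03570526 0.0693599  0.2002608 ]
thumb top loc min/max [[-115.9     45.032  106.   ]
 [-109.5     53.     107.4  ]
 [-103.488   61.856  109.6  ]]
thumb est [[-108.7   58.8  106.2]
 [-114.1   58.4  106.2]
 [-108.6   63.8  106.2]]
fix 300 [(150, np.float64(11.2), np.float64(37.6)), (152, np.float64(23.3), np.float64(37.1)), (154, np.float64(29.4), np.float64(35.9)), (156, np.float64(28.9), np.float64(34.0)), (158, np.float64(28.7), np.float64(32.1)), (160, np.float64(29.2), np.float64(30.2)), (162, np.float64(28.9), np.float64(28.3)), (164, np.float64(29.0), np.float64(26.4)), (166, np.float64(28.8), np.float64(24.4)), (168, np.float64(11.5), np.float64(19.5)), (170, np.float64(10.4), np.float64(17.3))]
sl 300 [(246, np.float64(9.7), np.float64(-67.7)), (248, np.float64(10.5), np.float64(-69.7)), (250, np.float64(10.3), np.float64(-72.2)), (252, np.float64(20.8), np.float64(-69.6)), (254, np.float64(25.7), np.float64(-69.5)), (256, np.float64(28.3), np.float64(-70.5)), (258, np.float64(29.0), np.float64(-72.4)), (260, np.float64(29.0), np.float64(-74.8)), (262, np.float64(2
[... 1919 characters left out ...]
))]
sl 330 [(246, np.float64(11.1), np.float64(-67.0)), (248, np.float64(12.2), np.float64(-68.9)), (250, np.float64(10.4), np.float64(-72.2)), (252, np.float64(19.6), np.float64(-70.1)), (254, np.float64(24.6), np.float64(-70.0)), (256, np.float64(28.2), np.float64(-70.5)), (258, np.float64(29.1), np.float64(-72.4)), (260, np.float64(29.3), np.float64(-74.6)), (262, np.float64(28.8), np.float64(-77.2)), (264, np.float64(29.7), np.float64(-79.1)), (266, np.float64(27.9), np.float64(-82.4)), (268, np.float64(11.3), np.float64(-94.0)), (270, np.float64(10.1), np.float64(-97.2)), (272, np.float64(10.3), np.float64(-99.6)), (274, np.float64(9.8), np.float64(-102.4))]
shaft top [[ 1.9  0.1 90.1]]
```

View pics/w7c.png

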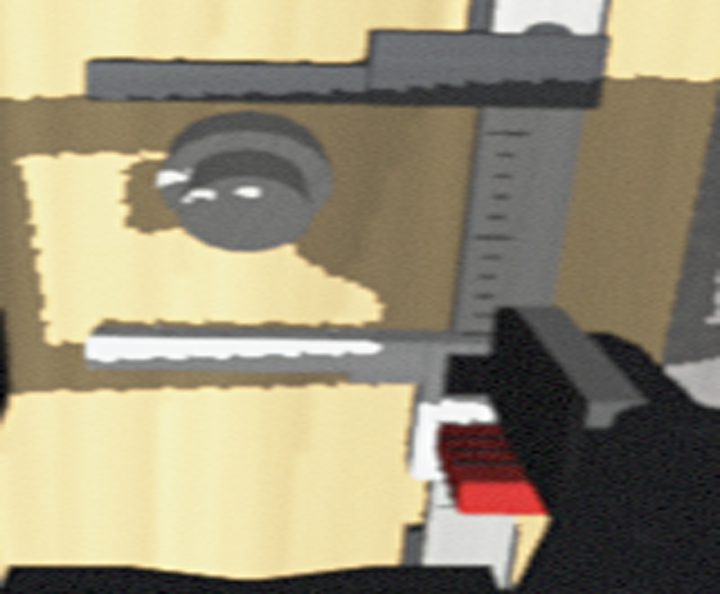

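Sizes agree: fixed face at +22.5 mm and sliding face at −70 mm gives an opening of ≈92.5 mm, with the thumb centre at −110 mm, 40 behind the sliding face. I'll go behind the thumb with closed fingers.

```bash
python3 -m pendant '[{"linear":[-4,1.6,0],"roll":0,"gripper":1},{"linear":[-8,3.3,0],"roll":0,"gripper":1},{"linear":[-12,5,0],"roll":0,"gripper":1},{"linear":[-14.8,6,0],"roll":0,"gripper":1},{"linear":[-14.8,6,0],"roll":0,"gripper":1},{"linear":[-14.8,6,3],"roll":0,"gripper":1},{"linear":[-14.8,6,6],"roll":0,"gripper":1},{"linear":[-14.8,6,9],"roll":0,"gripper":1},{"linear":[-14.8,6,11.5],"roll":0,"gripper":1},{"linear":[-14.8,6,12.2],"roll":0,"gripper":1},{"linear":[-14.8,6,12.2],"roll":0,"gripper":1},{"linear":[-14.8,6,12.2],"roll":0,"gripper":1}]'
python3 snap.py w8
python3 - <<'E'
from h import *
im,d=read_camera('scene'); save('s8',cv2.resize(im[140:260,330:490],None,fx=5,fy=5,interpolation=cv2.INTER_CUBIC))
E
```

```text
t: 12.1
tool_pos: [0.6532, 0.0612, 0.0571]
tool_rot: [0.0, 0.643, 0.766, 0.0]
wrist_force: [1.2, 0.5, 0.2]
gripper_width: 0.0003
12.1 [0.653173   0.06121545 0.05712557] [1.18448415 0.46306063 0.16142657] 0.0002658430676028926
```

View pics/w8.png

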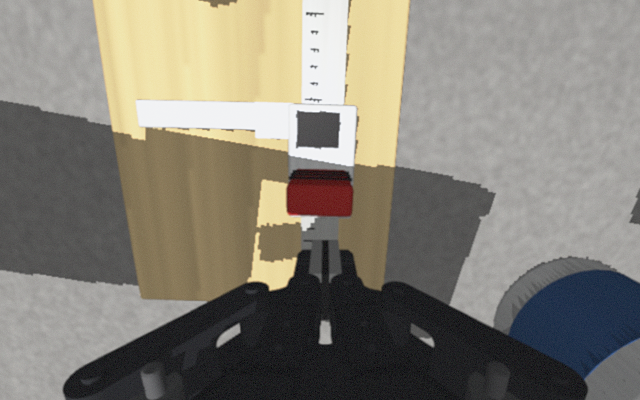

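View pics/s8.png

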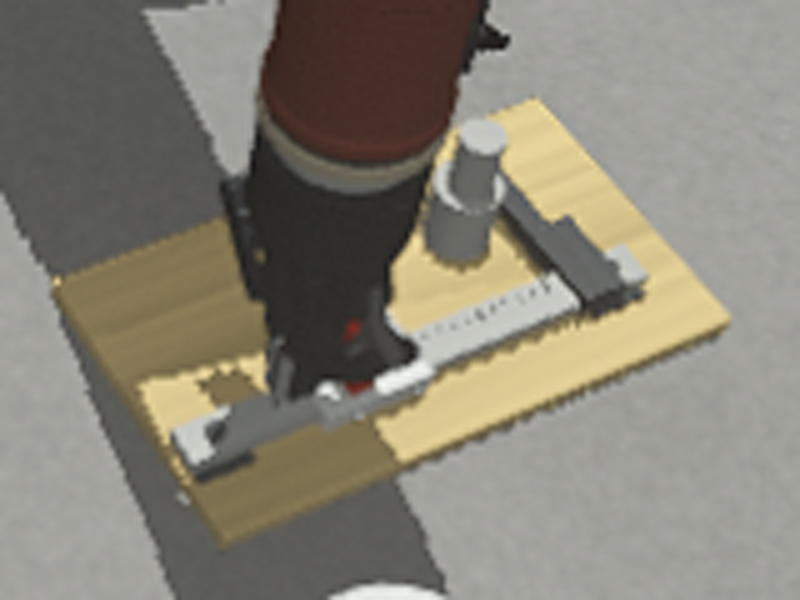

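Fingers are behind the rest (rest at wrist (320,193), fingers at (325,250)). Pushing in stages, watching the force.

```bash
python3 -m pendant '[{"linear":[0.8,0,0],"roll":0,"gripper":1},{"linear":[1.4,0,0],"roll":0,"gripper":1},{"linear":[1.8,0,0],"roll":0,"gripper":1},{"linear":[2.2,0,0],"roll":0,"gripper":1},{"linear":[2.6,0,0],"roll":0,"gripper":1},{"linear":[3,0,0],"roll":0,"gripper":1},{"linear":[3.4,0,0],"roll":0,"gripper":1},{"linear":[3.8,0,0],"roll":0,"gripper":1},{"linear":[4.2,0,0],"roll":0,"gripper":1},{"linear":[4.6,0,0],"roll":0,"gripper":1},{"linear":[5,0,0],"roll":0,"gripper":1},{"linear":[5.4,0,0],"roll":0,"gripper":1},{"linear":[5.8,0,0],"roll":0,"gripper":1},{"linear":[6.2,0,0],"roll":0,"gripper":1},{"linear":[6.5,0,0],"roll":0,"gripper":1},{"linear":[6.5,0,0],"roll":0,"gripper":1},{"linear":[6.5,0,0],"roll":0,"gripper":1}]'
python3 snap.py w9
python3 - <<'E'
from h import *
im,d=read_camera('scene'); save('s9',cv2.resize(im[140:260,330:490],None,fx=5,fy=5,interpolation=cv2.INTER_CUBIC))
E
```

```text
t: 13.9
tool_pos: [0.6412, 0.1251, 0.0562]
tool_rot: [-0.0, 0.643, 0.766, -0.0]
wrist_force: [0.5, -0.7, 0.3]
gripper_width: 0.0003
13.9 [0.64115863 0.12509597 0.05619646] [ 0.46943552 -0.68993578  0.34265279] 0.00032730089885513246
```

View pics/w9.png

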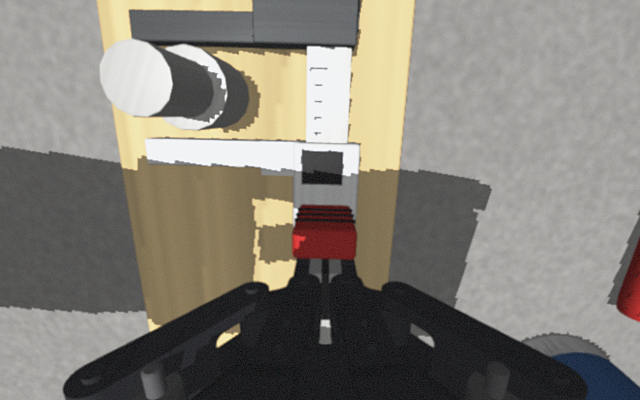

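View pics/s9.png

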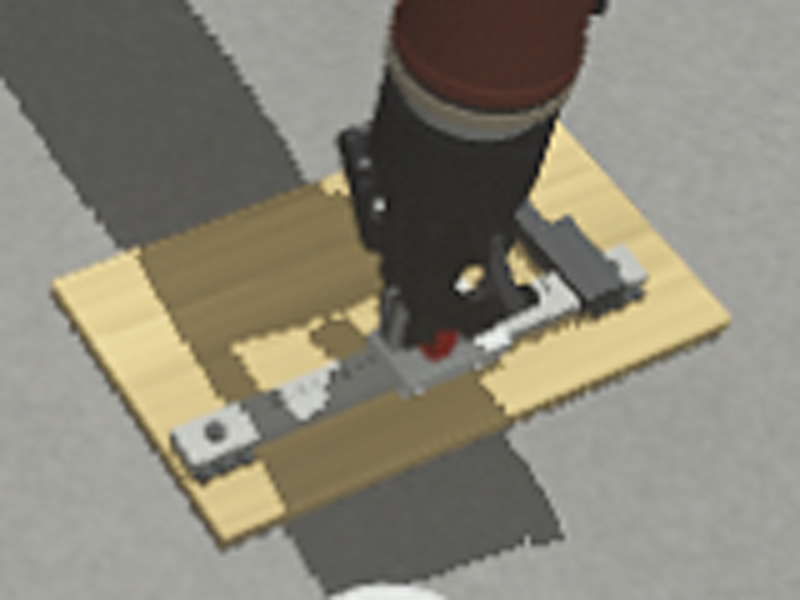

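```bash
cat > gap.py <<'E'
import sys,pickle
from h import *
s,im,d=pickle.load(open(sys.argv[1]+'.pkl','rb')); T=camT('wrist',s); TT=toolT(s)
vv,u=np.mgrid[0:400,0:640]; o,D=rays('wrist',np.c_[u.ravel(),vv.ravel()],T); P=(o+D*d.reshape(-1,1)).reshape(400,640,3)
L=((P-TT[:3,3])@TT[:3,:3])*1000; z=P[...,2]
for c in [int(x) for x in sys.argv[2:]]:
    j=(abs(z[:,c]-.029)<.003)&(d[:,c]>0); r=np.where(j)[0]
    g=np.split(r,np.where(np.diff(r)>2)[0]+1)
    print(c,[(k[0],k[-1],L[k[0],c,0].round(1),L[k[-1],c,0].round(1)) for k in g if len(k)>3])
hsv=cv2.cvtColor(im,cv2.COLOR_RGB2HSV); m=(hsv[...,1]>150)&((hsv[...,0]<8)|(hsv[...,0]>172))&(abs(z-.071)<.004)
if m.sum(): print('thumb x',np.percentile(L[m][:,0],[2,50,98]).round(1))
E
python3 gap.py w9 265 275 285
```

```text
265 [(np.int64(0), np.int64(43), np.float64(122.8), np.float64(104.8)), (np.int64(141), np.int64(174), np.float64(57.8), np.float64(40.4))]
275 [(np.int64(0), np.int64(44), np.float64(122.9), np.float64(104.7)), (np.int64(142), np.int64(175), np.float64(57.5), np.float64(39.8))]
285 [(np.int64(0), np.int64(44), np.float64(123.0), np.float64(104.6)), (np.int64(142), np.int64(175), np.float64(57.2), np.float64(39.7))]
thumb x [11.4 18.6 24.4]
```

```bash
python3 -m pendant '[{"linear":[0.2,0,0],"roll":0,"gripper":1},{"linear":[0.4,0,0],"roll":0,"gripper":1},{"linear":[0.6,0,0],"roll":0,"gripper":1},{"linear":[0.8,0,0],"roll":0,"gripper":1},{"linear":[1.0,0,0],"roll":0,"gripper":1},{"linear":[1.2,0,0],"roll":0,"gripper":1},{"linear":[1.4,0,0],"roll":0,"gripper":1},{"linear":[1.4,0,0],"roll":0,"gripper":1},{"linear":[1.4,0,0],"roll":0,"gripper":1}]'
python3 snap.py w10; python3 gap.py w10 265 275 285
```

```text
t: 14.9
tool_pos: [0.6391, 0.1387, 0.0563]
tool_rot: [0.0, 0.643, 0.766, 0.0]
wrist_force: [0.9, -2.5, -0.5]
gripper_width: -0.0001
14.9 [0.6390693  0.13873408 0.05629345] [ 0.91683159 -2.45904335 -0.51288077] -0.00010081763187186353
265 [(np.int64(16), np.int64(73), np.float64(116.0), np.float64(91.1)), (np.int64(146), np.int64(179), np.float64(55.3), np.float64(37.4))]
275 [(np.int64(16), np.int64(74), np.float64(116.1), np.float64(90.9)), (np.int64(146), np.int64(179), np.float64(55.2), np.float64(37.6))]
285 [(np.int64(16), np.int64(74), np.float64(116.2), np.float64(90.8)), (np.int64(146), np.int64(179), np.float64(55.1), np.float64(37.3))]
thumb x [11.3 18.5 24.3]
```

View pics/w10.png

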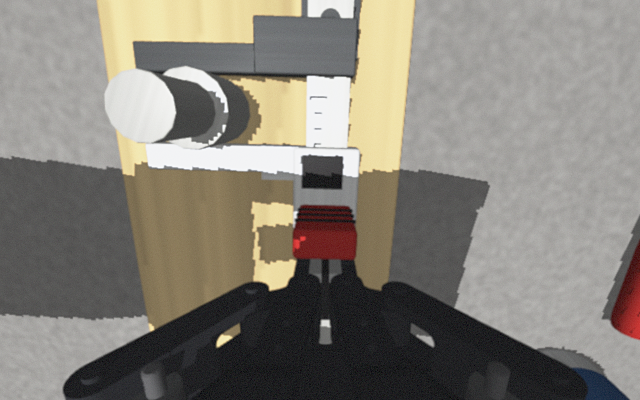

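```bash
python3 -m pendant '[{"linear":[0.1,0,0],"roll":0,"gripper":1},{"linear":[0.2,0,0],"roll":0,"gripper":1},{"linear":[0.3,0,0],"roll":0,"gripper":1},{"linear":[0.3,0,0],"roll":0,"gripper":1},{"linear":[0.3,0,0],"roll":0,"gripper":1}]'
python3 snap.py w11; python3 gap.py w11 265 275 285
```

```text
t: 15.45
tool_pos: [0.6386, 0.1414, 0.0563]
tool_rot: [0.0, 0.643, 0.766, -0.0]
wrist_force: [2.2, -4.7, -2.6]
gripper_width: -0.0002
15.45 [0.63859721 0.14141894 0.05633053] [ 2.23773278 -4.74952216 -2.55795728] -0.00021491047424034373
265 [(np.int64(22), np.int64(79), np.float64(113.8), np.float64(88.4)), (np.int64(150), np.int64(182), np.float64(53.3), np.float64(35.6))]
275 [(np.int64(22), np.int64(80), np.float64(113.7), np.float64(88.1)), (np.int64(150), np.int64(183), np.float64(53.1), np.float64(35.2))]
285 [(np.int64(22), np.int64(80), np.float64(113.7), np.float64(88.1)), (np.int64(150), np.int64(183), np.float64(53.1), np.float64(35.2))]
thumb x [11.1 18.4 24.2]
```

```bash
python3 -m pendant '[{"linear":[0.1,0,0],"roll":0,"gripper":1},{"linear":[0.2,0,0],"roll":0,"gripper":1},{"linear":[0.3,0,0],"roll":0,"gripper":1},{"linear":[0.4,0,0],"roll":0,"gripper":1},{"linear":[0.4,0,0],"roll":0,"gripper":1},{"linear":[0.4,0,0],"roll":0,"gripper":1}]'
python3 snap.py w12; python3 gap.py w12 265 275 285
```

```text
t: 16.1
tool_pos: [0.6381, 0.1445, 0.0563]
tool_rot: [0.001, 0.643, 0.766, -0.0]
wrist_force: [3.2, -6.3, -2.4]
gripper_width: 0.0001
16.1 [0.6381288  0.14454971 0.05633735] [ 3.18910464 -6.28243213 -2.3821625 ] 9.665065619379501e-05
265 [(np.int64(29), np.int64(86), np.float64(111.0), np.float64(85.3)), (np.int64(156), np.int64(188), np.float64(50.0), np.float64(32.5))]
275 [(np.int64(29), np.int64(86), np.float64(110.7), np.float64(84.9)), (np.int64(156), np.int64(188), np.float64(50.0), np.float64(32.4))]
285 [(np.int64(29), np.int64(86), np.float64(110.5), np.float64(85.1)), (np.int64(156), np.int64(188), np.float64(49.9), np.float64(32.4))]
thumb x [11.2 18.3 24. ]
```

View pics/w12.png

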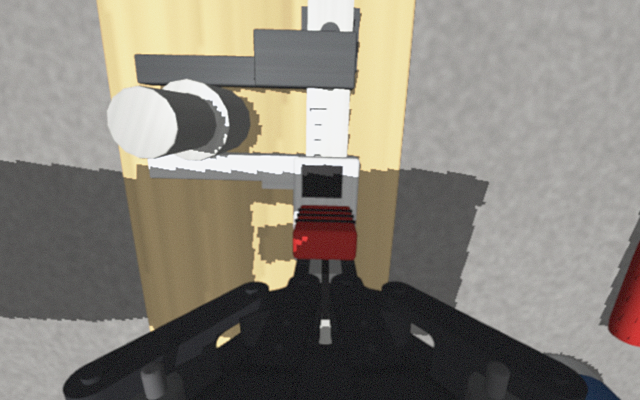

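Opening stays constant (≈35–36 mm, i.e. seated on Ø36) while the force rises to ≈7 N at ≈8.3 mm of spring give. A touch more, then back off along −x and away.

```bash
python3 -m pendant '[{"linear":[0.1,0,0],"roll":0,"gripper":1},{"linear":[0.15,0,0],"roll":0,"gripper":1},{"linear":[0.15,0,0],"roll":0,"gripper":1},{"linear":[0.15,0,0],"roll":0,"gripper":1}]'
python3 snap.py w13; python3 gap.py w13 265 275 285
```

```text
t: 16.55
tool_pos: [0.638, 0.1457, 0.0564]
tool_rot: [0.001, 0.643, 0.766, -0.0]
wrist_force: [3.6, -7.3, -3.9]
gripper_width: 0.0
16.55 [0.63797498 0.14569683 0.05636529] [ 3.63315877 -7.25869961 -3.87655456] 1.8474093352875356e-05
265 [(np.int64(31), np.int64(88), np.float64(109.8), np.float64(84.1)), (np.int64(157), np.int64(190), np.float64(49.1), np.float64(31.2))]
275 [(np.int64(32), np.int64(88), np.float64(109.2), np.float64(84.1)), (np.int64(158), np.int64(190), np.float64(48.9), np.float64(31.4))]
285 [(np.int64(32), np.int64(89), np.float64(109.4), np.float64(83.8)), (np.int64(158), np.int64(190), np.float64(48.7), np.float64(31.1))]
thumb x [11.2 18.2 24. ]
```

```bash
python3 -m pendant '[{"linear":[-0.3,0,0],"roll":0,"gripper":1},{"linear":[-0.6,0,0],"roll":0,"gripper":1},{"linear":[-0.9,0,0],"roll":0,"gripper":1},{"linear":[-1.4,0,0],"roll":0,"gripper":1},{"linear":[-2,0,0],"roll":0,"gripper":1},{"linear":[-2.5,0,0],"roll":0,"gripper":1},{"linear":[-2.5,0,0],"roll":0,"gripper":1},{"linear":[-2.5,0,-3],"roll":0,"gripper":1},{"linear":[-2.5,0,-7],"roll":0,"gripper":1},{"linear":[-2.5,0,-11],"roll":0,"gripper":1},{"linear":[-2.5,0,-14],"roll":0,"gripper":1},{"linear":[-5,0,-15],"roll":0,"gripper":1},{"linear":[-5,0,-15],"roll":0,"gripper":1},{"linear":[-5,0,-15],"roll":0,"gripper":1}]'
python3 snap.py w14; python3 gap.py w14 250 260 270
python3 - <<'E'
from h import *
im,d=read_camera('scene'); save('s14',cv2.resize(im[140:260,330:490],None,fx=5,fy=5,interpolation=cv2.INTER_CUBIC))
im,d=read_camera('top'); save('t14',cv2.resize(im[100:230,110:270],None,fx=4.5,fy=4.5,interpolation=cv2.INTER_CUBIC))
E
```

```text
t: 18.0
tool_pos: [0.6461, 0.0978, 0.2062]
tool_rot: [-0.0, 0.643, 0.766, 0.0]
wrist_force: [0.4, 0.7, -0.7]
gripper_width: 0.0
18.0 [0.6460604  0.09778483 0.20624884] [ 0.42992599  0.68624546 -0.69888059] 1.56103289058431e-05
250 [(np.int64(32), np.int64(39), np.float64(146.8), np.float64(140.7)), (np.int64(87), np.int64(101), np.float64(98.1), np.float64(84.8))]
260 [(np.int64(32), np.int64(42), np.float64(146.7), np.float64(138.2)), (np.int64(87), np.int64(101), np.float64(98.0), np.float64(84.8))]
270 [(np.int64(32), np.int64(47), np.float64(146.6), np.float64(133.8)), (np.int64(85), np.int64(101), np.float64(99.6), np.float64(84.7))]
thumb x [50.8 56.8 62.8]
```

View pics/w14.png

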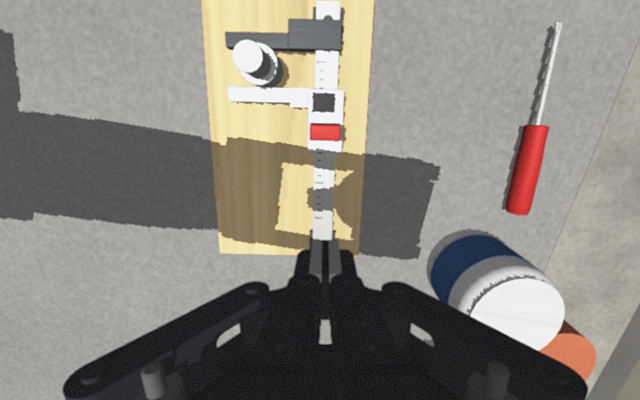

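View pics/s14.png

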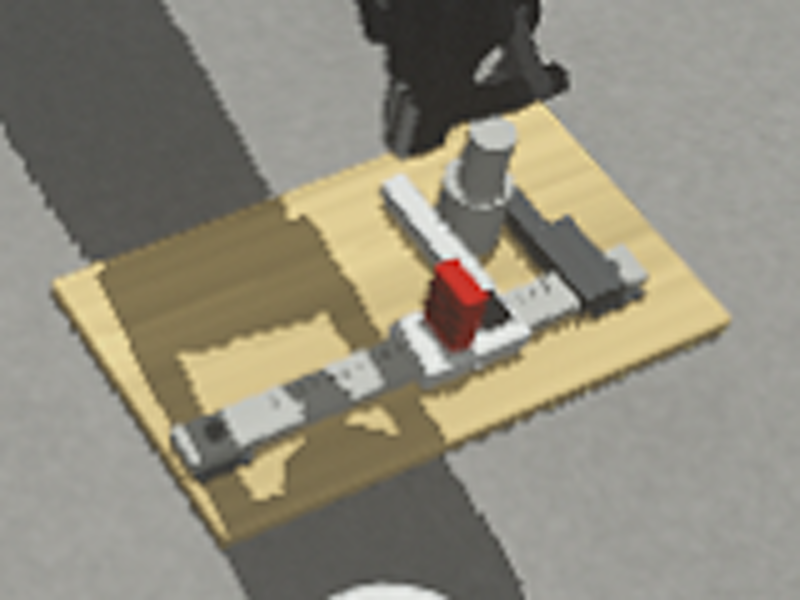

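View pics/t14.png

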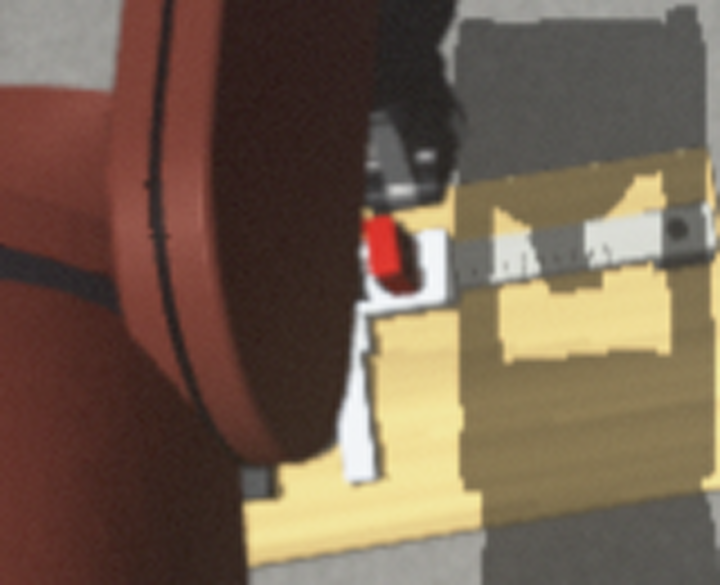

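The rest has sprung back to 40 mm behind the face, and the shaft stands upright between the closed jaws. One more close look from straight above, staying high.

```bash
python3 -m pendant '[{"linear":[0,-3,-2],"roll":0,"gripper":1},{"linear":[1,-6,-2],"roll":0,"gripper":1},{"linear":[2.5,-6,-2],"roll":0,"gripper":1},{"linear":[2.5,-6,-2],"roll":0,"gripper":1},{"linear":[2.5,-6,-2],"roll":0,"gripper":1}]'
python3 snap.py w15; python3 - <<'E'
from h import *
import pickle
s,im,d=pickle.load(open('w15.pkl','rb')); T=camT('wrist',s)
p=proj('wrist',[[.563,.2,.05]],T)[0].astype(int); print(p)
y0=max(0,p[1]-60);x0=p[0]-90
c=im[y0:y0+130,x0:x0+180]; save('w15c',cv2.resize(c,None,fx=4.4,fy=4.4,interpolation=cv2.INTER_CUBIC)); print(x0,y0)
E
```

```text
t: 18.65
tool_pos: [0.5832, 0.1127, 0.226]
tool_rot: [0.0, 0.642, 0.767, -0.0]
wrist_force: [-0.7, 0.1, 0.6]
gripper_width: -0.0
18.65 [0.58317944 0.11267779 0.22599676] [-0.71503341  0.0628398   0.61861273] -1.3696636329893809e-05
[319  95]
229 35
```

View pics/w15c.png

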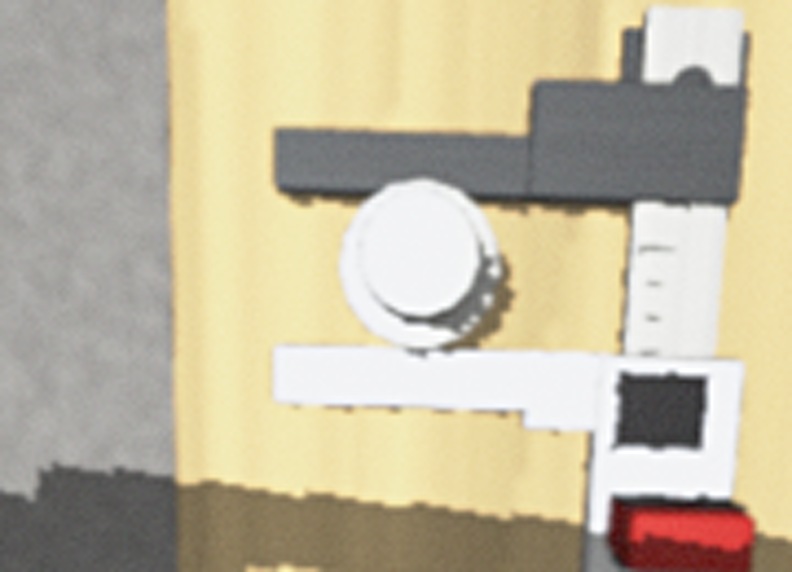

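From above, the shaft's collar (crop ≈(420,265)) touches both the dark jaw and the aluminium jaw. A last number check, then I hand in.

```bash
python3 gap.py w15 296 345 350; python3 - <<'E'
from h import *
import pickle
s,im,d=pickle.load(open('w15.pkl','rb')); T=camT('wrist',s); TT=toolT(s)
vv,u=np.mgrid[0:400,0:640]; o,D=rays('wrist',np.c_[u.ravel(),vv.ravel()],T); P=(o+D*d.reshape(-1,1)).reshape(400,640,3)
q=P[60:125,290:360].reshape(-1,3); L=((q-TT[:3,3])@TT[:3,:3])*1000
for a,b,n in((.084,.092,'top'),(.048,.056,'collar')):
    m=(q[:,2]>a)&(q[:,2]<b); (cx,cy),r=cv2.minEnclosingCircle(L[m][:,:2].astype(np.float32)); print(n,m.sum(),round(cx,1),round(cy,1),'r',round(r,1),'z',q[m][:,2].mean())
E
```

```text
296 [(np.int64(64), np.int64(77), np.float64(121.8), np.float64(109.2)), (np.int64(113), np.int64(126), np.float64(73.4), np.float64(59.9))]
345 [(np.int64(65), np.int64(79), np.float64(120.7), np.float64(107.3)), (np.int64(115), np.int64(127), np.float64(71.3), np.float64(58.8))]
350 [(np.int64(53), np.int64(79), np.float64(131.9), np.float64(107.4)), (np.int64(115), np.int64(131), np.float64(71.3), np.float64(54.7))]
thumb x [25.3 32.1 37.7]
top 630 90.2 -0.3 r 11.9 z 0.08658514824737422
collar 446 90.2 -0.3 r 17.9 z 0.05055295201421544
```

```bash
python3 -c "
from cell import *
print(sign_off()); print(observe()['t'])"
```

```text
the job is handed in; nothing more can be done
None
the job is handed in; nothing more can be done
```

The steel shaft stub now stands upright, thick end down, on the caliper's board with both jaws closed on it. I handed the job in at about 18.7 s of the 51 s.

**What I did:** I chose the smaller grey piece, which measured 24 and 36 mm in diameter and 76 mm high, and gripped it by its journal. I set it down between the open jaws. Then I pushed the red thumb rest with closed fingers until the jaws stopped moving. That took about 8 N across the slide, with about 9 mm of give in the spring. I then backed off and raised the arm clear.

**Last checks:**
- **Jaw opening:** about 36 mm, equal to the shaft's thick end. It stayed constant while the force rose from 5 to 8 N, so the jaws are seated on the shaft.
- **Shaft:** centred between the two jaw faces. The centres of its top and its collar coincide, so it is upright.
- **Thumb rest:** sprung back to about 40 mm behind the sliding jaw's face.
- **Robot:** touching nothing at the end; the wrist force reading was under 1 N.

**Disagreement:** the openings I measured ranged from 35.1 to 36.0 mm. During the push they read about 1 mm under the true 36 mm, which is within the camera calibration error. No check failed.

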